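Key the stump stand's plate onto its pin

ROBOT

A 6-joint arm with a two-finger parallel gripper is mounted at the origin on the work surface. World frame = base frame: x ahead of the robot, y to its left, z up, the work surface at z = 0. Lengths are in m, angles in rad, forces in N, time in s.
With the tool pointing down it reaches from about 0.325 to 0.875 m from the base axis. Payload 4.4 kg.
Tool frame: the origin (TCP) lies on the centre line of the jaws, within the pads' length; the fingertips stand 8 mm ahead of it and the grasp point (between the pads) lies 11 mm behind it; z points along the fingers, y is the line along which they close (so a half turn about z gives the same grasp; the last joint's range is limited). The gripper opens to 85 mm and grips with 20 to 120 N. Pads are 22 mm wide; open, the fingers measure 114 mm over their backs; the gripper's body (76 mm by 85 mm) begins 54 mm behind the grasp point. The pads swing forward as they close: fully open they stand 13 mm farther back than shut.
Start: joints at [-1.262, 0.207, 1.542, -0, 1.393, -0.15], TCP at [0.255, -0.515, 0.239] pointing down, gripper open.
Joint ranges: [-2.73, 2.73], [-0.86, 2.22], [0.23, 2.46], [-1.11, 4.25], [0.08, 2.63], [-2.82, 2.82]. Speed limits (rad/s): [2.79, 2.79, 3.14, 3.14, 3.14, 3.14].

INTERFACE

Orientations are given as a 3x3 rotation matrix whose columns are the frame's x, y, z axes.
In Python, from plant import arm, set_gripper, solver, telemetry, grab_frame, camera_params, hand_in, nets gives the robot as it stands. Calls block until the motion is done:
- arm.move_pose(position, orientation): joint-space move of the TCP to a pose.
- arm.move_linear(position, ori=None, speed=0.15, contact_N=None): straight line of the TCP; ori=None keeps the orientation; speed is the mean speed in m/s. With contact_N (N) it stops when the force on the tool has changed by that much, and returns True; else False.
- arm.movej(angles): joint-space move.
- set_gripper(opening, newtons=None): opening from 0.0 (shut) to 1.0 (fully open); newtons is the grip in N (None keeps the last); returns when the fingers have stopped.
- arm.dwell(seconds).
- solver.inverse_kinematics(position, orientation): joint angles nearest the present ones, or None.
- telemetry.read_state(): the state.
- grab_frame(name): name is "side" or "top"; returns the picture (480x640x3 uint8, blue, green, red); there is no depth.
- camera_params(name): a dict with "mtx" (3x3 intrinsics, pixels), "eye" and "orientation" of the camera in the world. Camera axes: x right, y down, z forward; pixel columns grow to the right and rows downward; lengths in m; the calibration is good to about 2 mm. A picture is of the moment at which its call begins. camera_params takes no time and is no camera call.
A pose or a line that the arm cannot do raises arm.PlanningError and nothing moves.
- hand_in(): hands the job in; it is judged then, once.
Trained networks look in the newest picture that a camera, given by its name, has taken for a name from the list of things; names that differ only in an ending like _2 or _b are one class to them, and where a whole thing is asked for, a point or a joint stands for the part that bears it (a point fixed in the world has none). Each returns a list of dicts, best first, with "confidence" (0 to 1); they miss things now and then, are a little off and sometimes report something else, mostly with a low value. They report only what shows in the picture. A call takes as long as a camera call. They do not tell look-alikes from the thing itself.
- nets.boxes_of(camera, label): "rect" ([centre column, centre row, width, height] in pixels, round what is visible of it).
- nets.pinpoint(camera, label): "xy" ([column, row] in pixels: a listed point, or the origin of a listed thing).
The state is a dict: "time_s": time; "joints": joint angles; "dq": joint speeds; "tau": joint torques, N m; "position": TCP position; "tcp_rot": TCP orientation; "wrist_force": force on the tool from outside, world axes, zero at the start; "ft_torque": the same for the moment, N m; "grip_width": opening from 0.0 (shut) to 1.0 (fully open); "grip_force": force on a finger pad.
Only numpy, scipy, OpenCV 4.12 (cv2) and the standard library are available. Lean on these libraries where they do the work, as an engineer would, in place of code of your own. Each camera call takes 0.05 s, during which the arm holds its last target. There are 200 camera calls.

TASK

On the ledge an indoor stump stand has its round three-collar plate sitting raised and turned out of place. With a fingertip, push the plate round (its collars give the finger something to push against) until the notch in its rim is over the steel pin on the foot, then press the plate straight down until it is fully home on the foot, and take the finger away. Never lift the plate or force it down hard on the pin, and leave everything else on the ledge where it is.

Things in the scene. Friction and masses are not known exactly. Their poses are not given: they have to be found in the camera images.
- plate: bare aluminium disc 166 mm across, 8 mm thick, notched rim, with three equal solid collars upright in a row: centre and 52 mm to each side. Origin on the turning axis at the disc's underside: 48 mm above the ledge raised, 40 mm home. z up, x towards the notch, y along the row. Turns freely both ways, no stop, friction 0.08 N m, stays where left; starts 0.6 rad or more from the pin
- notch (a point): middle of the notch at the disc's underside, 74 mm from the axis; a parallel-sided slot 17 mm wide, open at the rim, 22 mm deep radially, through the whole thickness
- pin (a point): foot of the steel pin, 74 mm from the axis, on the foot's top face. The pin is a round-topped bar 10 mm wide lying radially, 7 mm proud of the foot, from 65 to 101 mm from the axis, so its outer end shows beyond the plate. The plate goes down only with the notch over the pin (about 3.5 mm either side); otherwise it rests on the pin after 1 to 2 mm
- collar_a (a point): centre of the top of one outer collar, on the plate's +y side; every collar is a solid cylinder 34 mm in diameter, 28 mm above the disc's top face, with a closed rubber top; top 84 mm above the ledge raised, 76 mm home. About 1.5 N sideways here turns the plate
- collar_b (a point): centre of the top of the other outer collar, on the plate's -y side, 52 mm from the axis, same height
- foot: the round dark cast-steel foot of the stand, 210 mm diameter, 40 mm high, fixed to the ledge; origin at the centre of its underside, on the plate's axis; its x points to the pin
- travel (a joint): how far the plate has been pressed down, m: 0 raised (start), 0.008 fully home on the foot, negative if lifted. A friction fit: it needs about 6 N down, stays at whatever height it is left, and can be pulled up by mistake
- mug: green ceramic mug, 80 mm across, 92 mm high, handle to its +y; origin under its centre. Leave alone
- ball_center (a point): centre of a loose white practice ball, 72 mm diameter. Leave alone
- bails: pair of ash bails banded side by side, 110 x 27 x 14 mm, lying along its x; origin under its centre. Leave alone
- cone: orange plastic marker cone, 150 mm high on a 110 mm square foot; origin under its centre. Leave alone
- tape: roll of grip tape, 92 mm across, 25 mm high; origin under its centre. Leave alone
- tin: small jar with a metal cap, 60 mm across, 60 mm high; origin under its centre. Leave alone
- case: black aluminium case with a spring latch, 300 x 220 mm, 108 mm high (131 mm over its carrying handle), fixed; origin under its centre
There are look-alikes about, which are no part of the job. Of the things like the foot, leave any that is orange; of the rest the smaller one is meant.

How it is judged:
By the outcome, as a careful person would: the job done as asked, in the order asked, and still so for the second after the job is handed in, with the robot touching nothing.
It also fails if it takes over 48 s, if anything falls off the work surface, if the arm or the gripper's body presses on something with over 40 N, if the wrist force passes 120 N, or if a joint passes its speed limit or range.

## Working session

There is one attempt and no reset: what is moved stays moved. The work goes in short steps, each a Python script; the robot and the scene stay as the last script left them, time stands still between calls to the robot, and variables do not carry over. Pictures are saved under pics/ and viewed, at most 10 in all, crops included, and the job is handed in when it is done.

```bash
mkdir -p pics; ls; cat > h.py <<'E'
import numpy as np, cv2
from plant import arm,set_gripper,solver,telemetry,grab_frame,camera_params,hand_in,nets
def cam(n):
    c=camera_params(n); return np.array(c["mtx"]),np.array(c["eye"]),np.array(c["orientation"])
def unproj(n,px,z):
    K,e,R=cam(n); d=R@np.linalg.solve(K,[px[0],px[1],1.]); return e+d*(z-e[2])/d[2]
def proj(n,p):
    K,e,R=cam(n); q=K@(R.T@(np.array(p)-e)); return q[:2]/q[2]
E
python3 - <<'E'
from h import *
for n in("top","side"):
    cv2.imwrite(f"pics/{n}0.png",grab_frame(n)); K,e,R=cam(n); print(n,e.round(3),R.round(2).tolist(),K[0,0])
    for l,z in(("foot",0),("notch",.048),("pin",.04),("collar_a",.084),("plate",.048)):
        for d in nets.pinpoint(n,l)[:4]: print(l,np.round(d["xy"]),round(d["confidence"],2),unproj(n,d["xy"],z).round(3))
print(telemetry.read_state()["time_s"])
E
```

```text
pics
top [ 0.375 -0.014  1.298] [[-0.01, -0.99, 0.12], [-1.0, 0.0, -0.02], [0.01, -0.12, -0.99]] 502.64997389303454
foot [290. 222.] 0.8 [0.559 0.041 0.   ]
foot [190. 353.] 0.64 [0.226 0.291 0.   ]
foot [408. 272.] 0.55 [ 0.427 -0.264  0.   ]
notch [322. 224.] 0.72 [ 0.548 -0.043  0.048]
notch [143. 340.] 0.66 [0.264 0.396 0.048]
notch [383. 257.] 0.65 [ 0.463 -0.194  0.048]
notch [500. 228.] 0.59 [ 0.534 -0.491  0.048]
pin [386. 254.] 0.96 [ 0.472 -0.202  0.04 ]
pin [141. 340.] 0.75 [0.262 0.402 0.04 ]
collar_a [401. 288.] 0.86 [ 0.385 -0.231  0.084]
collar_a [292. 198.] 0.82 [0.605 0.031 0.084]
collar_a [191. 325.] 0.79 [0.301 0.271 0.084]
collar_a [163. 391.] 0.77 [0.15  0.333 0.084]
plate [406. 272.] 0.84 [ 0.426 -0.252  0.048]
plate [184. 357.] 0.72 [0.223 0.296 0.048]
plate [289. 216.] 0.71 [0.567 0.04  0.048]
side [0.233 0.923 0.78 ] [[-0.96, -0.15, 0.25], [-0.29, 0.56, -0.78], [-0.02, -0.82, -0.58]] 442.228726523999
foot [308. 274.] 0.87 [ 0.562  0.043 -0.   ]
foot [374. 221.] 0.87 [ 0.442 -0.267  0.   ]
foot [418. 374.] 0.72 [0.23  0.295 0.   ]
foot [292. 241.] 0.55 [ 0.658 -0.091  0.   ]
notch [362. 214.] 0.96 [ 0.47  -0.22   0.048]
notch [397. 392.] 0.91 [0.263 0.387 0.048]
notch [319. 240.] 0.78 [ 0.559 -0.056  0.048]
pin [285. 271.] 0.85 [0.605 0.096 0.04 ]
pin [358. 215.] 0.62 [ 0.486 -0.227  0.04 ]
pin [290. 244.] 0.49 [ 0.635 -0.025  0.04 ]
pin [218. 389.] 0.38 [0.603 0.471 0.04 ]
collar_a [321. 249.] 0.95 [0.524 0.033 0.084]
collar_a [393. 316.] 0.93 [0.3   0.225 0.084]
collar_a [292. 241.] 0.83 [0.612 0.02  0.084]
collar_a [460. 351.] 0.73 [0.156 0.284 0.084]
plate [421. 353.] 0.85 [0.23  0.279 0.048]
plate [305. 259.] 0.81 [0.568 0.041 0.048]
plate [376. 208.] 0.73 [ 0.437 -0.268  0.048]
0.6
```

View pics/top0.png

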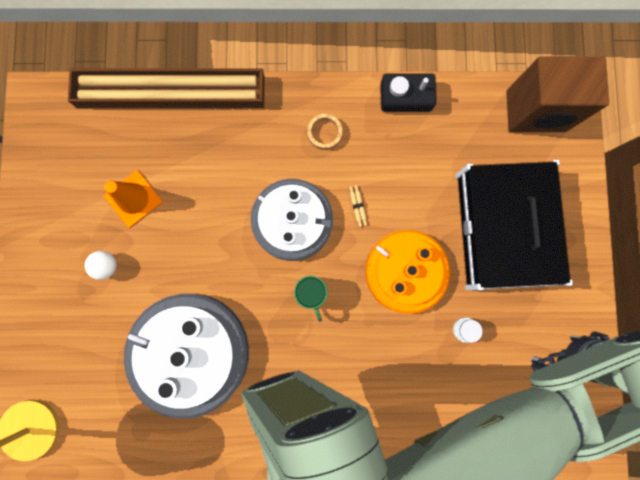

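View pics/side0.png

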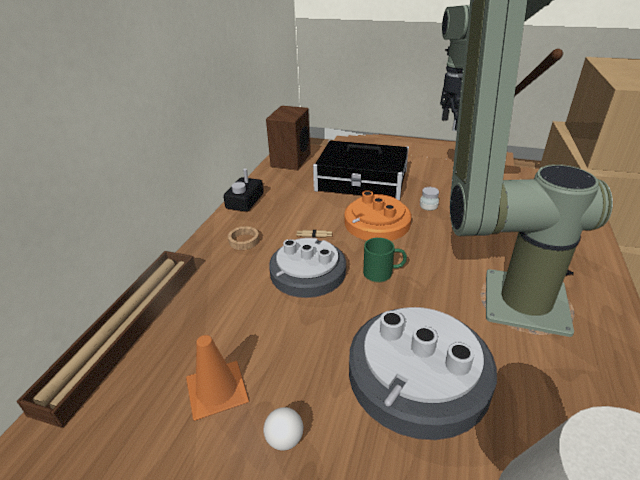

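Three stands show in the top view: orange at (408,272), excluded by its colour; a large dark one at (190,353); and a smaller dark one at (290,220). The smaller dark one fits the description. Its notch is near (322,222) and its pin near (262,199). I'll confirm this in one enlarged crop.

```bash
python3 - <<'E'
from h import *
im=cv2.imread("pics/top0.png"); c=im[170:270,240:360]
c=cv2.resize(c,None,fx=6,fy=6,interpolation=cv2.INTER_CUBIC)
s=cv2.imread("pics/side0.png")[225:300,255:365]
cv2.imwrite("pics/crop1.png",c)
C=unproj("top",(290,222),0);print(C)
for n,p,z in(("notch",(322,222),.056),("pin",(262,199),.045),("c1",(294,195),.084),("c0",(291,215.5),.084),("c2",(288,237),.084)):
    P=unproj("top",p,z);d=P-[.562,.041,0];print(n,P.round(4),np.hypot(*d[:2]).round(4),np.arctan2(d[1],d[0]).round(3))
E
```

```text
[0.55893933 0.03980255 0.        ]
notch [ 0.5506 -0.0423  0.056 ] 0.084 -1.707
pin [0.6115 0.1086 0.045 ] 0.0838 0.939
c1 [0.6138 0.0265 0.084 ] 0.0538 -0.272
c0 [0.563  0.0339 0.084 ] 0.0072 -1.431
c2 [0.5103 0.0412 0.084 ] 0.0517 3.138
```

View pics/crop1.png

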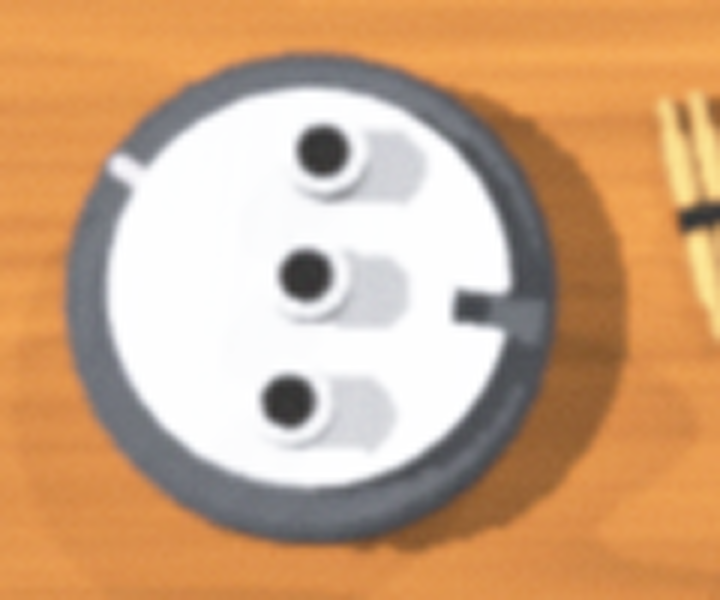

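The crop confirms the smaller dark foot. Collar tops are at full-image pixels (293.7,195.2), (291,215.8) and (288.2,236.8), the notch is right of centre near (322,221), and the bright pin's outer end is near (261,198). The plate has to turn about +2.69 rad (CCW), so I'll push collar_a from behind along an arc.

```bash
cat >> h.py <<'E'
def ori(a):  # tool down, tool x along angle a
    c,s=np.cos(a),np.sin(a); return np.array([[c,s,0],[s,-c,0],[0,0,-1.]])
def fpos(ax,th,off,z,rad=.054):  # finger behind collar_a for plate angle th (notch direction)
    c,s=np.cos(th),np.sin(th); return [ax[0]+c*off-s*rad, ax[1]+s*off+c*rad, z]
E
python3 - <<'E'
from h import *
for p,z in(((291.7,217.8),.056),((291.8,219.5),.04),((291,215.8),.084)): print(unproj("top",p,z).round(4))
ax=np.array([.5625,.036])
from scipy.optimize import *
for f in(0,np.pi,np.pi/2,-np.pi/2):
    print(f,[None if q is None else np.round([q[0],q[5]],2).tolist() for q in (solver.inverse_kinematics(fpos(ax,t,.04,.072),ori(t+f)) for t in(-1.715,-.8,.1,.972))])
E
```

```text
[0.5615 0.0332 0.056 ]
[0.5596 0.0336 0.04  ]
[0.5623 0.0339 0.084 ]
0 [None, [-0.07, 2.3], [0.01, 1.48], [0.02, 0.62]]
3.141592653589793 [[-0.16, -0.02], [-0.07, -0.84], [0.01, -1.66], [0.02, -2.52]]
1.5707963267948966 [[-0.16, 1.55], [-0.07, 0.73], [0.01, -0.09], [0.02, -0.95]]
-1.5707963267948966 [[-0.16, -1.59], [-0.07, -2.41], None, [0.02, 2.19]]
```

```bash
python3 - <<'E'
from h import *
ax=np.array([.5615,.0335]); th0=-1.714
set_gripper(0.0)
arm.move_pose(fpos(ax,th0,.042,.20),ori(th0+np.pi))
hit=arm.move_linear(fpos(ax,th0,.042,.072),speed=.12,contact_N=5)
print("down hit",hit,telemetry.read_state()["position"])
if not hit:
    arm.move_linear(fpos(ax,th0,.030,.072),ori(th0+np.pi),speed=.05)
    for t in np.linspace(th0,.93,14)[0:]:
        arm.move_linear(fpos(ax,t,.028,.072),ori(t+np.pi),speed=.06)
        s=telemetry.read_state(); print(round(t,2),np.round(s["wrist_force"],1),round(s["time_s"],1))
    arm.move_linear(fpos(ax,.93,.038,.072),speed=.08)
    arm.move_linear(fpos(ax,.93,.038,.16),speed=.2)
    arm.move_pose([.42,-.25,.25],ori(.93+np.pi))
print(telemetry.read_state()["time_s"])
im=grab_frame("top"); cv2.imwrite("pics/top2f.png",im)
cv2.imwrite("pics/top2.png",cv2.resize(im[170:270,240:360],None,fx=6,fy=6,interpolation=cv2.INTER_CUBIC))
E
```

```text
down hit False [ 0.60987145 -0.01592573  0.07307545]
-1.71 [-0.4  0.6 -0.8] 5.4
-1.51 [ 0.1 -0.1  0.9] 5.8
-1.31 [-0.3  0.1 -0.2] 6.1
-1.1 [ 0.4 -0.   0.6] 6.5
-0.9 [-0.4 -0.7  0. ] 6.8
-0.7 [-0.2 -0.   1. ] 7.2
-0.49 [-1.  -0.7  0.5] 7.6
-0.29 [ 0.8 -0.   0.1] 7.9
-0.09 [-0.3  0.1 -0.3] 8.3
0.12 [-0.4  0.4 -0.3] 8.6
0.32 [-0.2  0.3  0.3] 9.0
0.52 [0.  1.1 0.4] 9.4
0.73 [-0.9  0.1 -1.2] 9.7
0.93 [0.1 0.2 0.7] 10.1Traceback (most recent call last):
  File "<stdin>", line 14, in <module>
plant.PlanningError: the arm cannot take that pose within its joint ranges
```

```bash
python3 - <<'E'
from h import *
s=telemetry.read_state(); print(s["position"],s["joints"],s["time_s"])
p=s["position"]
arm.move_linear([p[0],p[1],.25],speed=.2)
arm.movej([-.75]+list(telemetry.read_state()["joints"][1:]))
im=grab_frame("top"); cv2.imwrite("pics/top2f.png",im)
cv2.imwrite("pics/top2.png",cv2.resize(im[170:270,240:360],None,fx=6,fy=6,interpolation=cv2.INTER_CUBIC))
print(telemetry.read_state()["time_s"])
E
```

```text
[0.54038017 0.09619387 0.15945603] [ 1.84829325e-02  2.31369388e-01  1.68579987e+00 -3.38355500e-05
  1.22524692e+00 -2.48200785e+00] 10.9417
13.1083
```

View pics/top2.png

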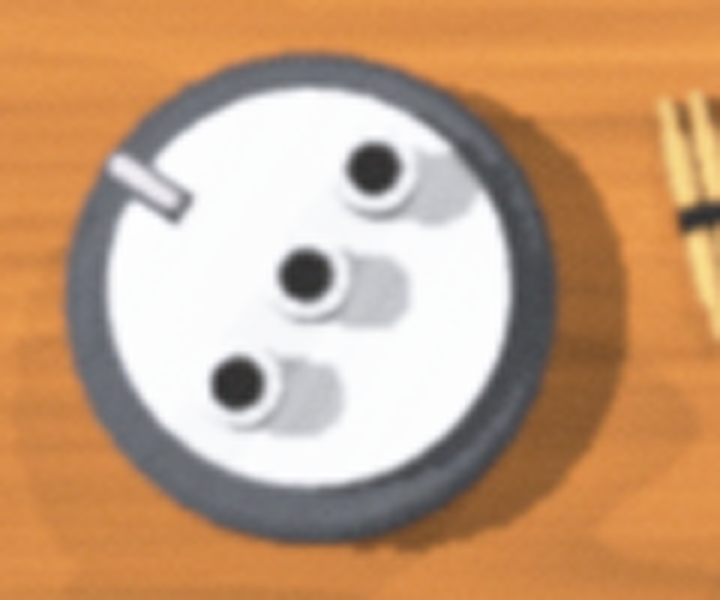

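The notch is already nearly over the pin: the bright pin runs from (115,160) to (180,205) in the crop, inside the slot, with the dark gap mostly on its lower side. Next I'll measure the remaining angle from the collar dots and the pin strip.

```bash
python3 - <<'E'
from h import *
im=cv2.imread("pics/top2f.png"); g=cv2.cvtColor(im,cv2.COLOR_BGR2GRAY)
big=cv2.resize(g[170:270,240:360],None,fx=6,fy=6,interpolation=cv2.INTER_CUBIC)
P=[]
for c in((374,168),(306,275),(238,384)):
    w=np.clip(140-big[c[1]-34:c[1]+35,c[0]-34:c[0]+35].astype(float),0,None)
    yy,xx=np.mgrid[-34:35,-34:35]; m=[c[0]+(w*xx).sum()/w.sum(),c[1]+(w*yy).sum()/w.sum()]
    px=[(m[0]+.5)/6-.5+240,(m[1]+.5)/6-.5+170]; P.append(unproj("top",px,.084)); print(px,P[-1].round(4))
d=P[2]-P[0]; th=np.arctan2(d[1],d[0])-np.pi/2; ax=((P[0]+P[2]+P[1])/3)[:2]
print("len",np.hypot(*d[:2]),"notch angle",th,"axis",ax)
def cr(p): q=proj("top",p); return ((q-[240,170]+.5)*6-.5)
A=cv2.resize(im[170:270,240:360],None,fx=6,fy=6,interpolation=cv2.INTER_CUBIC)
x0,y0,x1,y1=80,120,230,250; S=5
B=cv2.resize(A[y0:y1,x0:x1],None,fx=S,fy=S,interpolation=cv2.INTER_CUBIC)
def line(a,r1,r2,l,z,col):
    u=np.array([np.cos(a),np.sin(a)]);v=np.array([-u[1],u[0]])
    q=[tuple(int(k) for k in (cr([*(ax+u*r+v*l),z])-[x0,y0])*S) for r in(r1,r2)]
    cv2.line(B,*q,col,1)
for l in(-.0085,.0085): line(th,.061,.083,l,.056,(0,0,255))
# pin hypothesised at th too: green, top z=.047
for l in(-.005,.005): line(th,.065,.101,l,.045,(0,160,0))
cv2.imwrite("pics/n2.png",B)
E
```

```text
[np.float64(301.8259949498254), np.float64(197.67328896255748)] [0.6071 0.0074 0.084 ]
[np.float64(290.4924353028741), np.float64(215.45943666743005)] [0.5631 0.0351 0.084 ]
[np.float64(279.11513493494334), np.float64(233.51531265868192)] [0.5189 0.0627 0.084 ]
len 0.10413087512230063 notch angle 1.0100468602368022 axis [0.56301889 0.03508211]
```

View pics/n2.png

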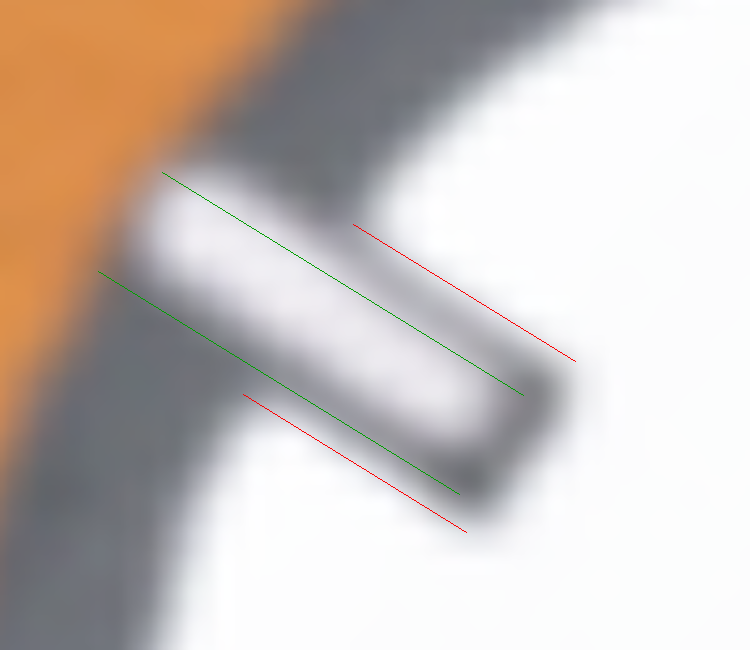

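The slot sits about 1.9 mm (0.025 rad) past the pin: the notch is at 1.010 rad and the pin at about 0.985. I'll nudge collar_a back slightly from its other side and look again.

```bash
cat >> h.py <<'E'
def measure(name,ax_guess,th_guess):
    im=grab_frame("top"); cv2.imwrite(f"pics/{name}f.png",im); g=cv2.cvtColor(im,cv2.COLOR_BGR2GRAY)
    P=[]
    for r in(-.052,0,.052):
        p=[ax_guess[0]-np.sin(th_guess)*r,ax_guess[1]+np.cos(th_guess)*r,.084]; q=proj("top",p); o=np.round(q).astype(int)-8
        w=np.clip(140-g[o[1]:o[1]+17,o[0]:o[0]+17].astype(float),0,None); yy,xx=np.mgrid[0:17,0:17]
        yy0=(xx-8)**2+(yy-8)**2<49; w=w*yy0
        P.append(unproj("top",[o[0]+(w*xx).sum()/w.sum(),o[1]+(w*yy).sum()/w.sum()],.084))
    d=P[2]-P[0]; return np.arctan2(d[1],d[0])-np.pi/2,np.mean(P,0),np.hypot(*d[:2])
E
cat > nudge.py <<'E'
import sys; from h import *
off=float(sys.argv[1]); ax=np.array([.563,.0351]); th=.985
print("before",measure("b",ax,1.0))
arm.move_pose(fpos(ax,th,-.042,.20),ori(th))
if not arm.move_linear(fpos(ax,th,-.042,.072),speed=.15,contact_N=5):
    arm.move_linear(fpos(ax,th,off,.072),speed=.03)
    arm.move_linear(fpos(ax,th,-.042,.072),speed=.06)
arm.move_linear(fpos(ax,th,-.042,.20),speed=.25)
q=list(telemetry.read_state()["joints"]); arm.movej([-.6]+q[1:])
print("after",measure("n"+sys.argv[1],ax,1.0),telemetry.read_state()["time_s"])
E
python3 nudge.py -.0303
```

```text
before (np.float64(1.0107532326510098), array([0.56303054, 0.03504787, 0.084     ]), np.float64(0.10411782238999517))
after (np.float64(1.011130071476594), array([0.5630116 , 0.03505006, 0.084     ]), np.float64(0.1040803216953554)) 19.1917
```

```bash
python3 nudge.py -.0262
```

```text
before (np.float64(1.0113969357946977), array([0.56300058, 0.03506479, 0.084     ]), np.float64(0.10408851429452401))
after (np.float64(0.9738782506990131), array([0.56304469, 0.03503496, 0.084     ]), np.float64(0.10402201875635737)) 23.925
```

```bash
python3 - <<'E'
from h import *
im=cv2.imread("pics/n-.0262f.png"); ax=np.array([.563,.0351]);th=.974;S=30;x0,y0=253,190
B=cv2.resize(im[y0:y0+20,x0:x0+25],None,fx=S,fy=S,interpolation=cv2.INTER_CUBIC)
def line(a,r1,r2,l,z,col):
    u=np.array([np.cos(a),np.sin(a)]);v=np.array([-u[1],u[0]])
    cv2.line(B,*[tuple(int(k) for k in (proj("top",[*(ax+u*r+v*l),z])-[x0,y0]+.5)*S) for r in(r1,r2)],col,1)
for l in(-.0085,.0085): line(th,.061,.083,l,.056,(0,0,255))
for l in(-.005,.005): line(th,.065,.101,l,.045,(0,160,0))
cv2.imwrite("pics/n3.png",B)
E
```

```text
(no output)
```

View pics/n3.png

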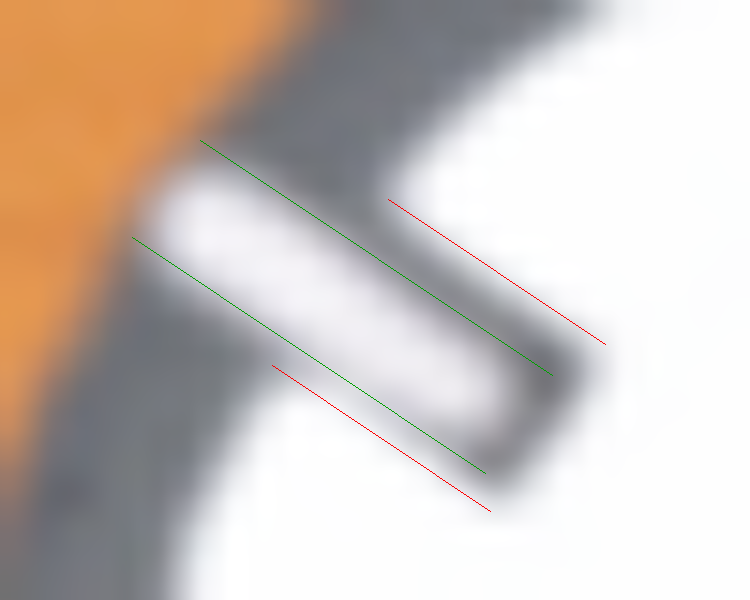

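The pin is now centred in the slot once parallax is allowed for: the pin strip lies between the green lines, with dark gaps on both sides. Next is the press on the centre collar, limited in force.

```bash
python3 - <<'E'
from h import *
ax=[.564,.0363]; R=ori(.985)
def st(m):
    s=telemetry.read_state(); print(m,np.round(s["position"],4),np.round(s["wrist_force"],1),round(s["time_s"],1)); return s
arm.move_pose([*ax,.20],R); arm.move_linear([*ax,.105],speed=.15)
print(arm.move_linear([*ax,.082],speed=.02,contact_N=4)); st("touch")
for z in np.arange(.091,.0815,-.001):
    h=arm.move_linear([*ax,z],speed=.01,contact_N=14); s=st((round(z,4),h))
    if h or s["wrist_force"][2]>18: break
E
```

```text
True
touch [0.5638 0.0364 0.0907] [1.  0.  0.9] 26.5
(np.float64(0.091), False) [0.5639 0.0363 0.0908] [ 0.3 -0.   0.4] 26.7
(np.float64(0.09), False) [0.5639 0.0363 0.0903] [-1.8 -0.2  4.9] 27.0
(np.float64(0.089), False) [0.564  0.0363 0.0894] [-2.5  0.1  5. ] 27.2
(np.float64(0.088), False) [0.5639 0.0363 0.0884] [-2.4  0.2  4.7] 27.5
(np.float64(0.087), False) [0.564  0.0363 0.0874] [-1.6 -0.1  5.8] 27.7
(np.float64(0.086), False) [0.564  0.0363 0.0864] [-1.5 -0.4  4. ] 28.0
(np.float64(0.085), False) [0.564  0.0363 0.0854] [-2.4  0.4  5.1] 28.2
(np.float64(0.084), False) [0.564  0.0363 0.0845] [-2.2  0.2  4.6] 28.5
(np.float64(0.083), False) [0.564  0.0363 0.0839] [-3.   0.9  8.3] 28.7
(np.float64(0.082), False) [0.5642 0.0363 0.0839] [-5.7 -0.6 12.9] 29.0
```

The plate has bottomed at TCP z 0.0839 against 0.084 expected, with the force rising. I'll retreat straight up and check.

```bash
python3 - <<'E'
from h import *
ax=[.564,.0363]
arm.move_linear([*ax,.11],speed=.05); arm.move_linear([*ax,.22],speed=.2)
q=list(telemetry.read_state()["joints"]); arm.movej([-.6]+q[1:])
a=cv2.resize(grab_frame("top")[170:270,240:340],None,fx=4,fy=4,interpolation=cv2.INTER_CUBIC)
b=cv2.resize(grab_frame("side")[220:320,250:350],None,fx=4,fy=4,interpolation=cv2.INTER_CUBIC)
cv2.imwrite("pics/end.png",np.hstack([a,b])); s=telemetry.read_state(); print(s["time_s"],s["wrist_force"])
E
```

```text
31.5833 [-0.00756666  0.77068044 -0.80868883]
```

View pics/end.png

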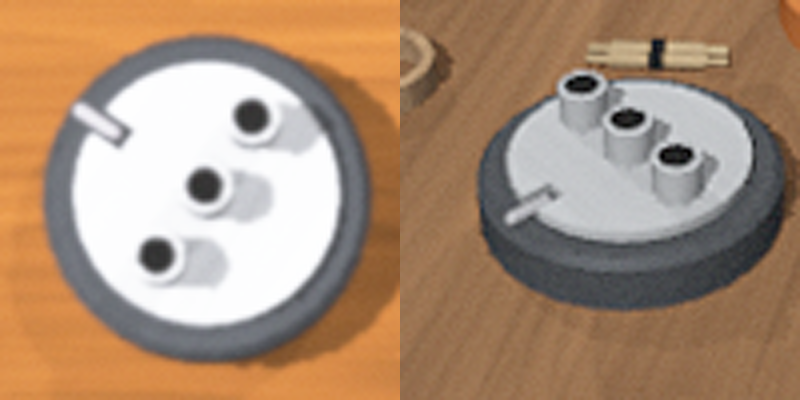

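The pin sits in the notch in both views (top crop (100,122), side crop (535,205)), the plate is low and level on the foot, and the finger is clear.

```bash
python3 -c "
from h import *
print(hand_in())"
```

```text
the job is handed in; nothing more can be done
None
```

The plate was turned until its notch was over the pin and pressed down until it stopped at the expected home height (about 13 N at most); the finger was clear and the job was handed in at about 32 s.

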